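Free the lift's pawl with the release rod and lower the bracket three clicks

ROBOT

A 6-joint arm with a two-finger parallel gripper is mounted at the origin on a cart in front of the work surface, level with it; the furniture and walls round the work are solid. World frame = base frame: x ahead of the robot, y to its left, z up, the work surface at z = 0. Lengths are in m, angles in rad, forces in N, time in s.
With the tool pointing down it reaches from about 0.325 to 0.775 m from the base axis. Payload 5.5 kg.
Tool frame: the origin (TCP) lies between the finger pads; the fingertips stand 8 mm ahead of it and the grasp point (between the pads) lies 11 mm behind it (tcp_to_tips is the distance from the TCP to the fingertips, in m); z points along the fingers, y is the line along which they close (so a half turn about z gives the same grasp; the last joint's range is limited). The gripper opens to 88 mm and grips with 3 to 60 N. Pads are 20 mm wide; open, the fingers measure 115 mm over their backs; the gripper's body (75 mm by 178 mm) begins 61 mm behind the grasp point.
Start: joints at [-1.177, 0.091, 1.231, -0, 1.82, -0.057], TCP at [0.261, -0.54, 0.231] pointing down, gripper open.
Joint ranges: [-2.87, 2.87], [-0.86, 2.18], [0.17, 2.46], [-1.51, 4.65], [0.06, 2.69], [-2.65, 2.65]. Speed limits (rad/s): [2.57, 2.57, 3.01, 3.14, 3.14, 3.14].

INTERFACE

Orientations are given as a unit quaternion [w, x, y, z].
In Python, from bench import * gives the robot as it stands. Calls block until the motion is done:
- move_to(position, orientation): joint-space move of the TCP to a pose.
- move_l(position, speed=0.15, orientation=None): straight line of the TCP; orientation=None keeps the orientation; speed is the mean speed in m/s.
- movej(angles): joint-space move.
- gripper_open() and close(): open the fingers fully, or close them until they stop; the grip force is fixed at half the most.
- hold(seconds).
- inverse_kinematics(position, orientation): joint angles nearest the present ones, or None.
- state(): the state.
- get_image(name): name is "side" or "top" or "wrist"; returns a dict with "frame" (480x640x3 uint8, blue, green, red), "depth" (480x640 float32, m along the optical axis (not along the pixel's ray), 0 where there is no reading), "camera_matrix" (3x3 intrinsics, pixels), "k1" (the pictures are not rectified: a ray, as slopes to the right and down, at radius r is drawn at 1 + k1 r^2 times it, then the intrinsics apply), "view" (4x4, takes a point from world to camera coordinates). Camera axes: x right, y up, looking along -z (the intrinsics and any distortion apply to the point x, -y, -z); pixel columns grow to the right and rows downward; lengths in m; the calibration is good to about 2 mm. A picture is of the moment at which its call begins.
A pose or a line that the arm cannot do raises IKError and nothing moves.
- job_done(): hands the job in; it is judged then, once.
The state is a dict: "time": time; "joint_pos": joint angles; "dq": joint speeds; "joint_torque": joint torques, N m; "ee_pos": TCP position; "ee_rot": TCP orientation; "ft_force": force on the tool from outside, world axes, zero at the start; "moment": the same for the moment, N m; "finger_gap": finger opening in m; "finger_force": force on a finger pad.
Only numpy, scipy, OpenCV 4.12 (cv2) and the standard library are available. Lean on these libraries where they do the work, as an engineer would, in place of code of your own. Each camera call takes 0.05 s, during which the arm holds its last target. There are 200 camera calls.

TASK

The bracket stands on a small indexing lift whose ratchet pawl blocks it from going down: take the release rod, put its shaft under the pawl, flick the pawl over until it lies against its stop post, and lay the rod down on the worktop. Then turn the lift's bar knob exactly three clicks clockwise to lower the platform, leaving the bracket standing on it. Do not touch the pawl or the platform with the gripper, and leave the nearby marker and flange where they are.

Things in the scene. Friction and masses are not known exactly. Their poses are not given: they have to be found in the camera images.
- lift: Indexing lift, fixed; base plate 120 (x) x 315 (y, -125 to +190) x 12 mm, origin on the worktop. x points from its front (robot side) to its back, y to its left, z up. Middle: grey ram guide (x +-34, y -20 to +36, 100 high mm) with a ram carrying the 90 x 84 mm platform; ratchet teeth on the ram's right. Right: the pawl. Left: grey index head 84 x 84 mm, top 74 mm up, with the bar knob.
- pawl_pivot (a point): Pawl's hinge centre, (0, -85, 40) mm in the lift's frame; the hinge axis is the lift's x. The point turns with the pawl and is parallel to the lift at joint value 0. The pawl is a steel bar 90 mm long, 10 thick, 14 wide (x +-7; nose +-10), 90 g, turning freely. Engaged, it leans from the pivot up and left (+y), 50 degrees above level. The pivot's clevis is 24 mm wide (y), x +-15, 52 high.
- window (a point): Fixed point in the free window under the engaged pawl, (0, -43, 58) mm in the lift's frame: 42 mm left of and 18 above the pivot, axes as the lift's. It lies 15 mm from the bar's underside, 23 from the guide, 30 from the clevis; open from front to back. A rod along the lift's x put in here and swept up and to the right round the pivot lifts the pawl; past upright it falls over by itself.
- stop_post (a point): Top of the stop post (8 mm thick in y, 63 mm high), 40 mm right of the pivot, on which the thrown pawl comes to lie, leaning 50 degrees above level to the right.
- pawl_nose (a point): The pawl's nose, 90 mm from its pivot: in the lift's frame about (0, -27, 109) mm when engaged, (0, -145, 107) mm when thrown over.
- pawl (a joint): Pawl angle: 0 engaged under the tooth, 0.70 upright, 1.40 thrown over against the stop post (no spring; it falls to whichever side it leans).
- rod_grip (a point): The release rod, at the middle of its black square handle (80 mm long, 20 x 20 mm); 10 mm above the worktop when it lies flat. Its x axis points along the rod to the tip. The steel shaft, 10 mm thick, leaves the handle 40 mm ahead of this point and ends in a round tip 150 mm ahead of it. 100 g. Lies loose on the worktop in front of the lift, tip to the left.
- rod_tip (a point): The end of the rod's shaft, on its axis, 150 mm from rod_grip.
- knob_grip (a point): The black bar of the knob, 60 mm long, 16 wide: this point is on the knob's vertical axis, 100 mm above the worktop, at (0, 145, 100) mm in the lift's frame. The bar's top is at 113 mm, its foot at 84 mm on an aluminium disc 66 mm across. The point's x axis runs along the bar to the end with the white line and turns with the knob.
- knob (a joint): Knob angle, rad: 0 at the start, growing clockwise seen from above. Spring detents (about 0.25 N m) every 24 degrees (0.419 rad), at 0 to 4 clicks, marked by five raised ribs; three clicks are 1.257 rad (72 degrees). Let go, it settles into the nearest detent. Blocked after 0.04 to 0.1 rad while the pawl is engaged.
- platform (a joint): How far the platform has gone down, m: geared to the knob, 0.012 per click, 0.036 after three clicks.
- platform_top (a point): Centre of the platform's upper face (90 x 84 mm), 172 mm above the worktop at the start.
- bracket: The load: a milled aluminium bracket, 51 x 67 x 42 mm, loose on the platform, 120 g; its origin is the centre of its underside.
- marker: The felt marker near the front edge, right of the rod (not the one at the back), 130 mm long, 14 mm thick: a bystander, to be left alone. Its length is along its y axis; its origin is at its underside.
- flange: A turned steel flange, 57 mm across, 24 mm high, on the worktop to the right of the lift: a bystander, to be left alone. Its origin is the centre of its underside.
Not all that is in view belongs to the job. There is more than one size of the part that bears rod_grip; the job needs the larger.

How it is judged:
By the outcome, as a careful person would: the job done as asked, in the order asked, and still so for the second after the job is handed in, with the robot touching nothing.
It also fails if it takes over 62 s, if anything falls off the work surface, if the arm or the gripper's body presses on something with over 40 N, if the wrist force passes 120 N, or if a joint passes its speed limit or range.

## Working session

There is one attempt and no reset: what is moved stays moved. The work goes in short steps, each a Python script; the robot and the scene stay as the last script left them, time stands still between calls to the robot, and variables do not carry over. Pictures are saved under pics/ and viewed, at most 10 in all, crops included, and the job is handed in when it is done.

```bash
mkdir -p pics; ls; cat > h.py <<'E'
from bench import *
import numpy as np, cv2
from scipy.spatial.transform import Rotation as R
def cap(n):
    d=get_image(n); np.savez('%s.npz'%n,**{k:np.asarray(v) for k,v in d.items()}); return d
def load(n): return dict(np.load('%s.npz'%n))
def ray(d,u,v):
    K=d['camera_matrix']; k=float(d['k1']); x=(u-K[0,2])/K[0,0]; y=(v-K[1,2])/K[1,1]
    a,b=x,y
    for _ in range(20):
        s=1+k*(a*a+b*b); a,b=x/s,y/s
    V=np.linalg.inv(d['view']); return V[:3,3], V[:3,:3]@np.array([a,-b,-1])
def atz(d,u,v,z):
    o,r=ray(d,u,v); return o+r*(z-o[2])/r[2]
def dep(d,u,v):
    o,r=ray(d,u,v); p=d['depth'][int(v)-1:int(v)+2,int(u)-1:int(u)+2]; p=p[p>0]
    return o+r*np.median(p) if len(p) else None
def proj(d,p):
    q=d['view']@np.append(p,1); a,b=q[0]/-q[2],-q[1]/-q[2]; s=1+float(d['k1'])*(a*a+b*b); K=d['camera_matrix']
    return np.array([K[0,0]*a*s+K[0,2],K[1,1]*b*s+K[1,2]])
def quat(M): q=R.from_matrix(M).as_quat(); return [q[3],q[0],q[1],q[2]]
def pose(z,y):
    z=np.array(z,float);z/=np.linalg.norm(z);y=np.array(y,float);y-=z*(y@z);y/=np.linalg.norm(y)
    return quat(np.column_stack([np.cross(y,z),y,z]))
E
python3 - <<'E'
from h import *
for n in ['top','side']:
    d=cap(n); cv2.imwrite(f'pics/{n}0.png',d['frame']); print(n,np.linalg.inv(d['view'])[:3].round(3).tolist(),d['camera_matrix'][0,0],d['k1'])
print(state()['time'],state()['ee_rot'])
E
```

```text
pics
top [[0.024, 0.993, -0.115, 0.444], [-0.999, 0.027, 0.023, -0.207], [0.026, 0.114, 0.993, 1.0]] 505.6702495729905 -0.09870111172634255
side [[1.0, 0.027, -0.015, 0.534], [-0.024, 0.407, -0.913, -1.188], [-0.018, 0.913, 0.408, 0.567]] 544.3163020326223 0.00453806043199502
0.1 [-8.62977911e-04  9.74704844e-01  2.23494297e-01 -1.43787851e-04]
```

View pics/top0.png

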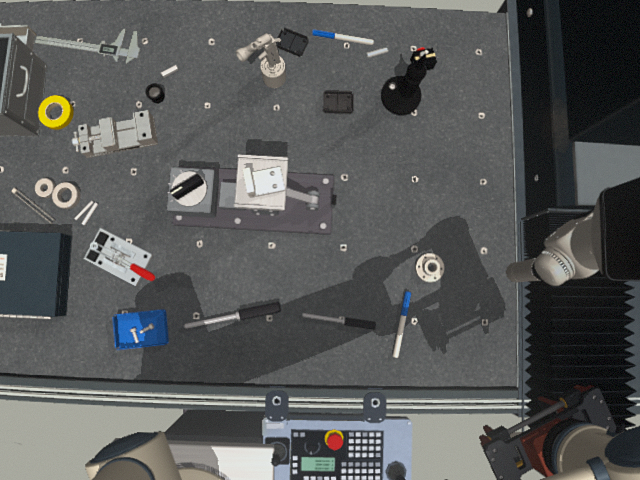

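View pics/side0.png

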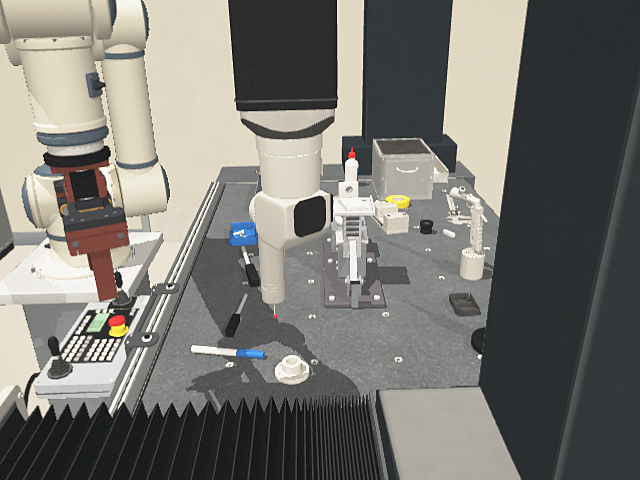

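The top view shows the lift at about (170–335, 150–235) and the larger rod from the handle at (258,311) to the tip at (186,327). The knob is at (188,187) and the flange at (430,267). I'll enlarge a crop next.

```bash
python3 - <<'E'
from h import *
d=load('top'); f=d['frame'][130:340,150:350]; cv2.imwrite('pics/topc.png',cv2.resize(f,None,fx=2.85*1.0,fy=2.85,interpolation=cv2.INTER_CUBIC)[:600])
print(proj(d,np.array([.261,-.54,.231])),proj(d,np.zeros(3)),proj(load('side'),np.array([.261,-.54,.231])))
E
```

```text
[517.85394935 419.9017785 ] [190.17590476 522.41886346] [102.37238141 276.3804512 ]
```

View pics/topc.png

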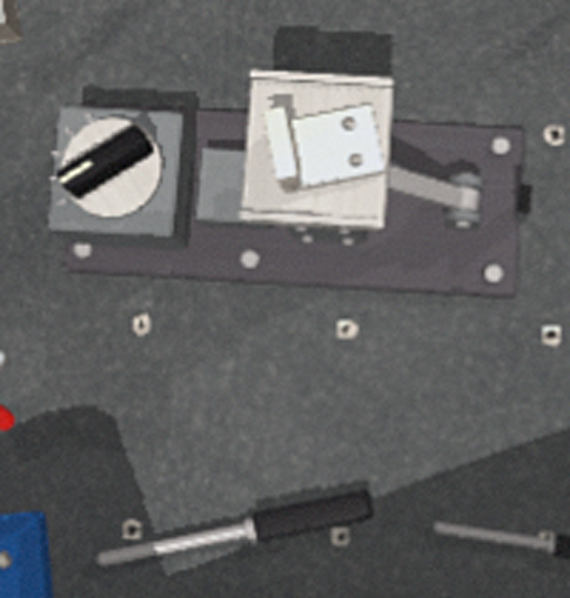

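```bash
python3 - <<'E'
from h import *
d=load('top'); P=lambda u,v,z: atz(d,150+(u+.5)/2.85-.5,130+(v+.5)/2.85-.5,z)
rb,rf,lf=P(524,127,.012),P(515,297,.012),P(68,272,.012)
print('corners',rb,rf,lf,np.linalg.norm(rb-rf),np.linalg.norm(rf-lf))
yv=lf-rf; xv=rb-rf; print('yaw',np.degrees([np.arctan2(-yv[0],yv[1]),np.arctan2(xv[1],xv[0])]))
yaw=np.arctan2(-yv[0],yv[1]); ex=np.array([np.cos(yaw),np.sin(yaw),0]);ey=np.array([-ex[1],ex[0],0])
for p,l in [(rb,(.06,-.125)),(rf,(-.06,-.125)),(lf,(-.06,.19))]: print('origin',p-l[0]*ex-l[1]*ey)
k=P(105,160,.113); a,b=P(145,138,.113),P(65,182,.113); print('knob',k,k-.145*ey,'bar',np.degrees(np.arctan2(*(b-a)[[1,0]])))
t,h1,h2=P(100,558,.01),P(250,527,.01),P(371,501,.01); print('rod',t,h1,h2,np.linalg.norm(h1-h2),np.linalg.norm(t-h1))
u=(t-h2)/np.linalg.norm(t-h2);print('grip',t-.15*u,'ang',np.degrees(np.arctan2(u[1],u[0])))
E
```

```text
corners [ 0.68740582 -0.26158978  0.012     ] [ 0.56698196 -0.2577038   0.012     ] [0.57610148 0.05226691 0.012     ] 0.12048653894598083 0.3101048324356332
yaw [-1.68518835 -1.84824577]
origin [ 0.63110775 -0.13487937  0.012     ]
origin [ 0.63063199 -0.13452233  0.012     ]
origin [ 0.63048804 -0.13941538  0.012     ]
knob [0.63408676 0.00661572 0.113     ] [ 0.62982262 -0.13832156  0.113     ] bar 120.99420106104276
rod [0.38085683 0.02067128 0.01      ] [ 0.40480248 -0.08082197  0.01      ] [ 0.42456885 -0.16257179  0.01      ] 0.0841055398052947 0.10427979287187586
grip [ 0.41566224 -0.12523479  0.01      ] ang 103.41697083836357
```

```bash
cat >> h.py <<'E'
def down(psi): # tool y yaw in degrees
    a=np.radians(psi); return pose([0,0,-1],[np.cos(a),np.sin(a),0])
E
python3 - <<'E'
from h import *
M=R.from_quat(np.roll(state()['ee_rot'],-1)).as_matrix(); T=state()['ee_pos']
for n in ['side','top']:
    d=load(n); vs,us=np.mgrid[0:480,0:640]; m=d['depth']>0
    K=d['camera_matrix']; pts=cv2.undistortPoints(np.float32(np.stack([us[m],vs[m]],1))[:,None],K,np.array([float(d['k1']),0,0,0,0]))[:,0]
    z=d['depth'][m]; V=np.linalg.inv(d['view']); W=(np.stack([pts[:,0]*z,-pts[:,1]*z,-z],1))@V[:3,:3].T+V[:3,3]
    q=(W-T)@M
    for lo,hi in [(-.10,-.08),(-.14,-.10),(-.2,-.14)]:
        s=(q[:,2]>lo)&(q[:,2]<hi)&(abs(q[:,0])<.15)&(abs(q[:,1])<.15)
        print(n,lo,s.sum(),np.percentile(q[s][:,:2],[1,99],axis=0).round(3).tolist() if s.sum()>5 else 0)
move_to([.4155,-.124,.25],down(13.4))
s=state();print(s['time'],s['joint_pos'])
d=cap('wrist'); cv2.imwrite('pics/w1.png',d['frame']); print(np.linalg.inv(d['view'])[:3].round(3).tolist(),d['camera_matrix'][0,0])
E
```

```text
side -0.1 1143 [[-0.034, -0.074], [0.032, 0.087]]
side -0.14 2775 [[-0.033, -0.076], [0.031, 0.089]]
side -0.2 2756 [[-0.037, -0.004], [0.035, 0.039]]
top -0.1 1165 [[-0.011, -0.081], [0.036, 0.076]]
top -0.14 3166 [[-0.023, -0.09], [0.035, 0.086]]
top -0.2 1472 [[-0.015, -0.042], [0.042, 0.02]]
1.7333 [-3.69758690e-01 -3.50754241e-01  1.60083398e+00 -3.08725124e-04
  1.89167869e+00 -6.02159313e-01]
[[0.973, -0.221, -0.065, 0.396], [0.23, 0.932, 0.281, -0.047], [-0.001, -0.288, 0.958, 0.404]] 353.9199425996117
```

View pics/w1.png

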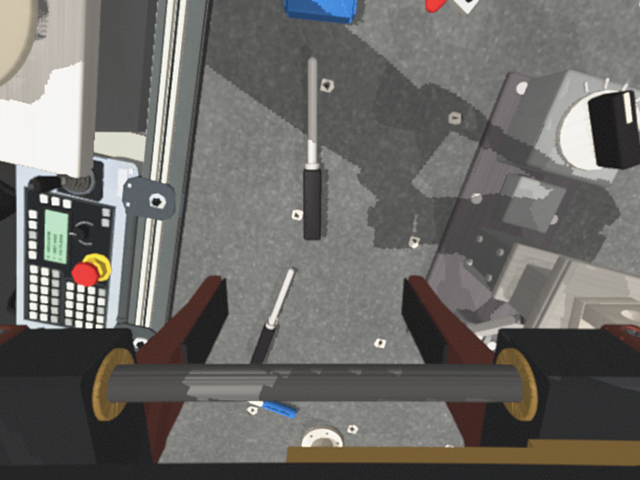

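The wrist view shows the large rod, with its tip at (312,58) and its handle from (313,167) to (312,240), plus the lift's front edge and the knob. I'll compute the position and grasp.

```bash
python3 - <<'E'
from h import *
d=load('wrist')
t,h1,h2=[atz(d,u,v,z) for u,v,z in [(312,58,.01),(313,169,.015),(312,239,.015)]]
print(t,h1,h2,np.linalg.norm(h1-h2),np.linalg.norm(t-h1))
u=(h2-t)/np.linalg.norm(h2-t); g=t+.15*u; ang=np.degrees(np.arctan2(-u[1],-u[0])); print(g,ang)
c=atz(d,506,74,.012);e=atz(d,428,280,.012); print('front edge',c,e,np.degrees(np.arctan2(*(c-e)[[1,0]])))
g=(h1+h2)/2*.5+g*.5; print('grip',g)
move_l([g[0],g[1],.08],.3,down(ang-90)); move_l([g[0],g[1],.011],.12); print(state()['ft_force'])
close(); s=state(); print(s['finger_gap'],s['finger_force'],s['time'])
move_l([g[0],g[1],.16],.2); s=state(); print(s['finger_gap'],s['time'])
move_to([.40,-.18,.16],down(-91.75)); s=state(); print(s['joint_pos'],s['time'],s['ee_pos'])
for n in ['side','wrist','top']: d=cap(n)
cv2.imwrite('pics/s2.png',np.vstack([cv2.resize(load('side')['frame'][180:340,200:420],None,fx=2.5,fy=2.5)[:400],cv2.resize(load('top')['frame'][150:350,150:400],(550,200*550//250))[:200]]))
cv2.imwrite('pics/w2.png',d['frame'] if 0 else load('wrist')['frame'])
E
```

```text
[0.37704095 0.0204328  0.01      ] [ 0.40300703 -0.08555253  0.015     ] [ 0.42002561 -0.16297212  0.015     ] 0.07926805207505064 0.10923427348919972
[ 0.41125694 -0.12555839  0.01398002] 103.19035320177669
front edge [0.57050959 0.04997621 0.012     ] [ 0.56687854 -0.18180746  0.012     ] 89.10249538269258
grip [ 0.41138663 -0.12491036  0.01449001]
[-0.25428746  0.77075191  0.09539211]
0.019519958466201012 29.962191581726074 4.275
0.0198007716408447 5.1667
[-5.00305679e-01 -3.54705144e-01  1.76391402e+00  5.35984787e-05
  1.73334170e+00  1.10005676e+00] 6.675 [ 0.39982633 -0.179815    0.15947809]
```

View pics/w2.png

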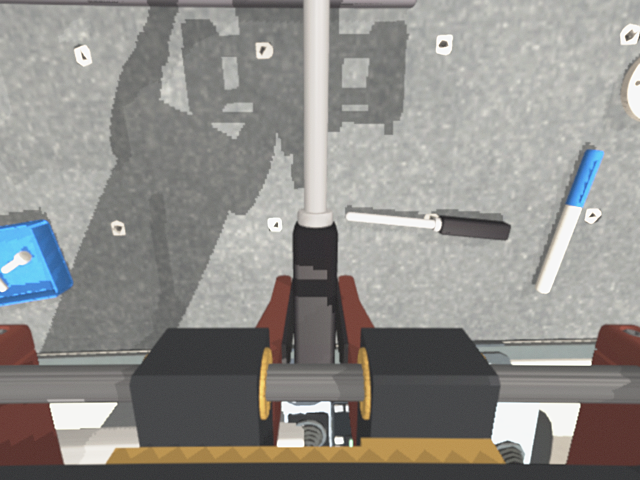

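The wrist view shows the rod held straight: handle at (315,290), shaft running up at u=315. I'll check the pivot's y from the top view, then lower, insert and look.

```bash
python3 - <<'E'
from h import *
d=load('top'); p=atz(d,150+465.5/2.85-.5,130+198.5/2.85-.5,.052)
yaw=np.radians(-1.75); ex=np.array([np.cos(yaw),np.sin(yaw),0]);ey=np.array([-ex[1],ex[0],0])
print('pivot',p,'origin',p+.085*ey)
O=np.array([.630,-.1365,0]); W=lambda x,y,z:O+x*ex+y*ey+[0,0,z]
# rod axis is ~1mm below TCP
pre=W(-.21,-.043,.059); print(pre)
move_l(pre,.25,down(-91.75)); move_l(W(-.128,-.043,.059),.12); s=state(); print(s['ft_force'],s['time'],s['ee_pos'])
for n in ['side','top']: cap(n)
a=cv2.resize(load('side')['frame'][180:310,290:400],None,fx=4,fy=4,interpolation=cv2.INTER_CUBIC)[:520]
b=cv2.resize(load('top')['frame'][130:260,230:350],None,fx=3,fy=4,interpolation=cv2.INTER_CUBIC)
cv2.imwrite('pics/in.png',np.hstack([a,b])[:, :800])
E
```

```text
pivot [ 0.62774638 -0.22083258  0.052     ] origin [ 0.63034215 -0.13587222  0.052     ]
[ 0.41878479 -0.17306686  0.059     ]
[ 0.95386942 -0.35659313 -0.46478757] 8.2167 [ 0.50058104 -0.17570179  0.05948668]
```

View pics/in.png

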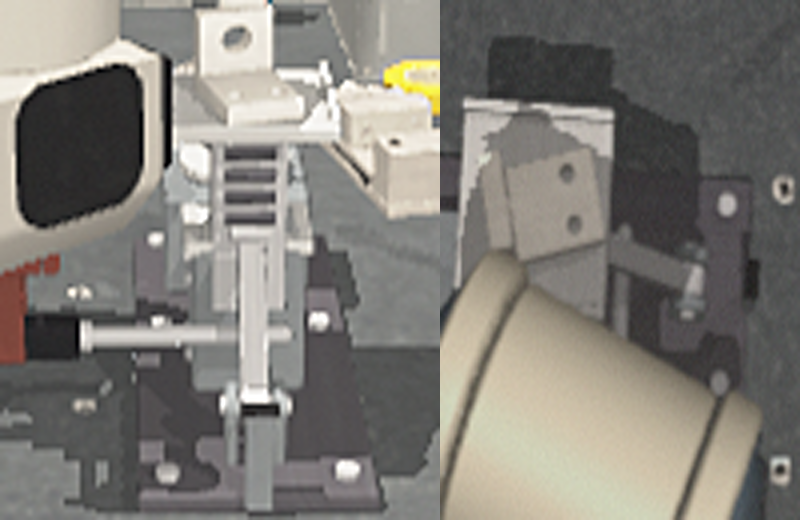

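The side view shows the shaft passing under the pawl, with its tip out beyond it at crop (290,333). Now the sweep.

```bash
cat >> h.py <<'E'
yaw=np.radians(-1.75); ex=np.array([np.cos(yaw),np.sin(yaw),0]);ey=np.array([-ex[1],ex[0],0])
O=np.array([.630,-.1365,0]); W=lambda x,y,z:O+x*ex+y*ey+[0,0,z]
E
python3 - <<'E'
from h import *
for th in list(range(35,96,12))+[95]:
    a=np.radians(th); move_l(W(-.128,-.085+.0457*np.cos(a),.041+.0457*np.sin(a)),.1)
    print(th,np.round(state()['ft_force'],2),end=' ')
hold(.5); s=state(); print(s['time'],s['finger_gap'])
cap('side');cap('top')
a=cv2.resize(load('side')['frame'][180:310,290:400],None,fx=4,fy=4,interpolation=cv2.INTER_CUBIC)[:520]
b=cv2.resize(load('top')['frame'][130:260,230:350],None,fx=3,fy=4,interpolation=cv2.INTER_CUBIC)
cv2.imwrite('pics/sw.png',np.hstack([a,b]))
E
```

```text
35 [ 0.53  0.34 -1.83] 47 [-0.08  0.87 -1.42] 59 [-0.33 -0.72 -1.19] 71 [ 0.97  1.23 -1.8 ] 83 [-0.49 -0.4  -0.47] 95 [-0.63  0.84 -0.1 ] 95 [-0.09 -0.38 -1.26] 10.5667 0.019669683466501733
```

View pics/sw.png

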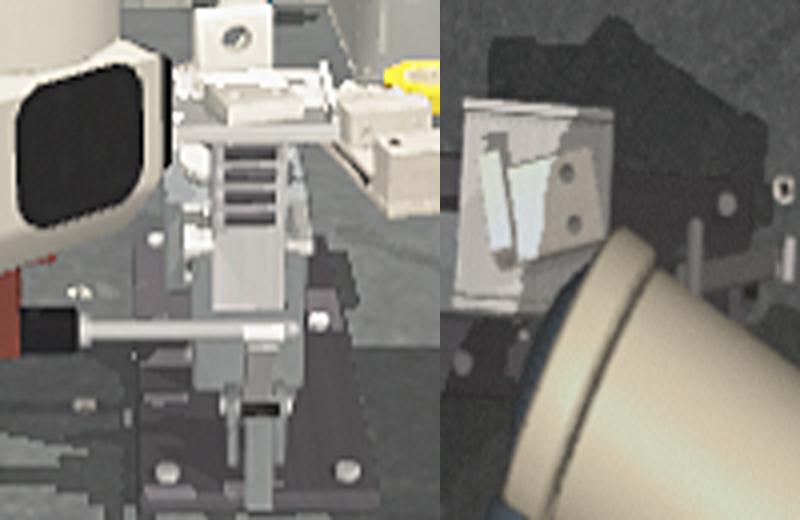

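The pawl is thrown over: its nose is now at the right in the top view (790,260), and the bracket still stands. Next I lay the rod back down and move above the knob.

```bash
python3 - <<'E'
from h import *
s=state(); p=np.array(s['ee_pos']); move_l(p-.10*ex,.2); p=p-.1*ex
move_l([.40,-.18,.16],.25)
move_to([.4114,-.1249,.10],down(13.2)); move_l([.4114,-.1249,.0122],.12); print(state()['ft_force'])
gripper_open(); hold(.2); move_l([.4114,-.1249,.12],.25); print(state()['time'])
k=W(0,.145,.100); print(k)
move_to([.50,-.02,.25],down(31)); move_l([k[0],k[1],.22],.25); print(state()['time'],state()['joint_pos'])
d=cap('wrist'); cv2.imwrite('pics/k.png',d['frame']); cap('top')
E
```

```text
[ 0.04580682 -1.10460309 -0.56639811]
16.1083
[0.63442808 0.00843237 0.1       ]
17.6083 [-4.16847629e-02  1.82589046e-01  1.15103618e+00 -2.94621355e-04
  1.80987568e+00 -5.81553097e-01]
```

View pics/k.png

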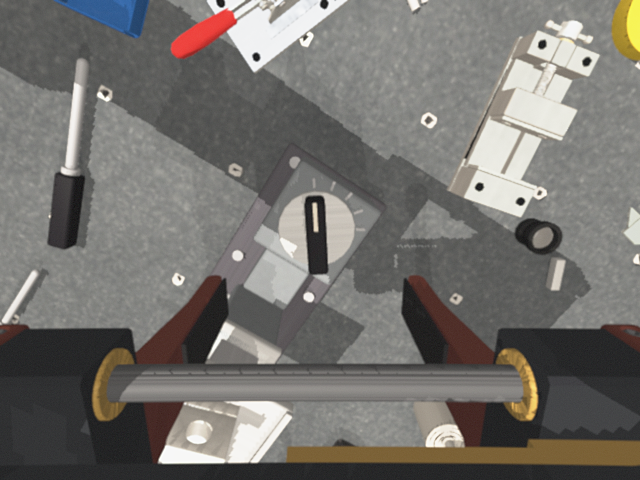

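The view shows the knob bar from (315,197) to (318,273), centre about (316,235). The rod lies on the worktop at (70,150).

```bash
python3 - <<'E'
from h import *
d=load('wrist'); a,b=atz(d,315,197,.113),atz(d,318,273,.113); c=(a+b)/2
ang=np.degrees(np.arctan2(*(a-b)[[1,0]])); print(a,b,c,ang,np.linalg.norm(a-b)); 
l,r=atz(d,306,235,.113),atz(d,327,235,.113); print('sides',l,r,(l+r)/2)
dl,dr=atz(d,277,230,.084),atz(d,357,230,.084); print('disc',(dl+dr)/2, np.linalg.norm(dl-dr))
c=.5*(l+r)/2+.5*(l+r)/4+.25*c if 0 else .5*((l+r)/2+c)
k=.5*(c+W(0,.145,.113)); np.save('k.npy',[k[0],k[1],ang]); print('use',k,ang)
E
```

```text
[0.61538126 0.03619785 0.113     ] [ 0.64860664 -0.0146145   0.113     ] [0.63199395 0.01079168 0.113     ] 123.18002970685765 0.060710958638581176
sides [0.62456503 0.00747059 0.113     ] [0.63835552 0.01574375 0.113     ] [0.63146027 0.01160717 0.113     ]
disc [0.63395976 0.00840666 0.084     ] 0.06778760286568064
use [0.6330776 0.0098159 0.113    ] 123.18002970685765
```

```bash
python3 - <<'E'
from h import *
x,y,_=np.load('k.npy'); ang=122.7-90
move_l([x,y,.14],.15,down(ang)); move_l([x,y,.100],.1); print(state()['ft_force'])
close(); s=state(); print(s['finger_gap'],s['time'],np.round(s['ft_force'],1),s['moment'])
for t in [12,24,36,48,60,72]:
    move_to([x,y,.100],down(ang-t)); hold(.1); s=state(); print(t,round(s['time'],2),np.round(s['ft_force'],1),np.round(s['moment'],3),round(s['finger_gap'],4))
d=cap('top'); cap('side')
E
```

```text
[-0.88099313 -1.12957226  0.02827763]
0.015714416626164195 20.05 [ 0.2  0.4 -0.5] [-0.00945132 -0.25587568  0.14787283]
12 20.47 [ 4.5 -0.5  0.1] [-0.121 -0.755 -0.061] 0.0157
24 20.88 [ 7.   0.4 -4.1] [ 0.053 -1.222  0.223] 0.0156
36 21.3 [ 7.4  1.8 -7.2] [ 0.24  -1.47   0.128] 0.016
48 21.72 [11.   0.4 -4.7] [ 0.129 -1.876  0.256] 0.0156
60 22.13 [13.1  0.1 -6.1] [-0.108 -2.257  0.014] 0.0155
72 22.55 [14.5  0.1 -7.3] [-0.167 -2.63   0.13 ] 0.016
```

Turned 72° with modest side forces. I'll release, rise and look.

```bash
python3 - <<'E'
from h import *
x,y,_=np.load('k.npy')
gripper_open(); hold(.2); move_l([x,y,.22],.2,down(32.7)); s=state(); print(s['time'],s['ft_force'])
d=cap('wrist'); w=d['frame']; cap('top'); t=load('top')['frame']
cv2.imwrite('pics/e.png',np.hstack([cv2.resize(w[130:480,60:460],(400,350)),cv2.resize(t[130:350,140:350],(400,350))]))
E
```

```text
25.4417 [0.47404674 0.4954668  0.66044284]
```

View pics/e.png

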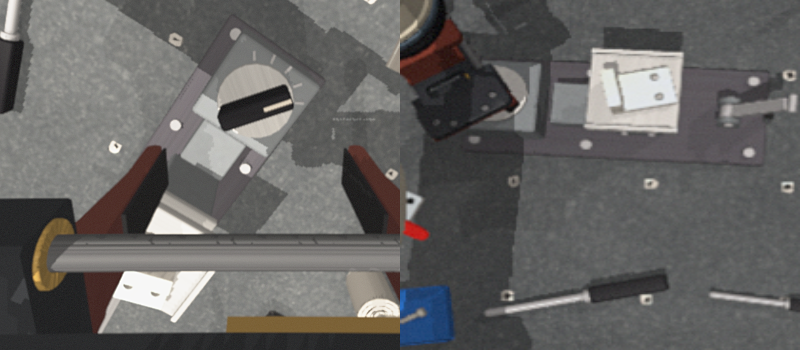

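The bar now runs from crop (220,117) to its white-line end at (292,93). The pawl is over, the bracket stands on the platform and the rod is lying flat. I'll check the knob angle and platform height.

```bash
python3 - <<'E'
from h import *
d=load('wrist'); a,b=atz(d,352,224,.113),atz(d,280,247,.113); v=a-b; an=np.degrees(np.arctan2(v[1],v[0])); print('turned',123.0-an)
t=load('top'); print([dep(t,140+(u-400)*210/400,130+v*220/350)[2].round(4) for u,v in [(610,65),(650,124),(600,122),(672,62)]])
E
```

```text
turned 71.9148725713604
[np.float64(0.1361), np.float64(0.1364), np.float64(0.1364), np.float64(0.1374)]
```

Three clicks confirmed: the knob turned 71.9° and the platform is at 136 mm.

```bash
python3 -c "
from h import *
print(job_done())"
```

```text
the job is handed in; nothing more can be done
None
```

The job is done and handed in: the pawl is thrown over to its stop-post side, the rod is back on the worktop, and the knob is turned three clicks (71.9° measured). The platform is 36 mm lower with the bracket still standing on it, at about 25.5 s of the 62 s allowed.

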